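# Take a paint-film reading: probe held square on the ringed spot

### The job

First push the sample tray away from you along its station by the orange tab until you feel it come fully home against its end stop. Then lift the white probe gauge out of its wooden stand and hold its steel tip on the white spot inside the black ring of the sloping sample panel, with the gauge square to the panel and pressed lightly so that the sprung tip goes in about half way and never hard against the panel. The job finishes while you are still holding the gauge there; leave all the other things where they are.

Things in the scene. Friction and masses are not known exactly. Their poses are not given: they have to be found in the camera images.
- station: Fixed grey reading station 168 x 96 mm, base 14 mm thick, with two aluminium rails (tops at 28 mm) and a dark end-stop block at the far end. Origin at table height below the ringed spot's place when the tray is home (base spans x -97 to +71 mm); its x axis points along the rails to the end stop, away from the robot, z up. It and the gauge stand stand side by side, some 10 to 13 cm apart across the table (y), either one to the left; they may also be offset in x.
- tray (a joint): Slide of the black sample tray along the station: 0 = fully home against the end stop, grows up to 0.05 m as the tray comes out toward the robot (station -x). It starts 20 to 45 mm out. About 2.5 N of friction, stays where it is left.
- tab_face (a point): Middle of the front (robot-side) face of the upright orange tab at the tray's near end, 70 mm above the table; the tab is 34 mm wide (y), 8 mm thick, its top 85 mm above the table. Push it along station +x. Only its position matters (its axes are the sloping panel's).
- spot (a point): Centre of the white spot (24 mm across, black ring 31 mm outside) on the surface of the sample panel, which rides on the tray. Panel 98 x 84 mm, sloping 20 degrees, low edge toward the tab; this point's z axis is the panel's outward normal (leaning toward the station's -x), x runs up the slope. The spot is about 55 mm above the table and 57 mm from the tab face measured horizontally. The four coloured squares are not it.
- gauge_stand: Fixed wooden block 60 x 60 x 62 mm with a 25 mm vertical hole through its middle; origin at the centre of its underside.
- gauge: Loose white probe gauge, 0.12 kg, 134 mm long, standing upright in the stand. Origin on its axis at the underside of its black collar (36 mm across, 6 mm thick), which rests on the stand's top; z runs along the axis to the top end. Above the collar a square handle 26 x 26 mm, sides along its x and y, from z +6 to +78 mm (black cap to 80): grasp it across two flat sides, about z +45. Below, a barrel 18 mm across to z -40 mm, then the steel plunger to z -54 mm.
- plunger (a joint): The gauge's sprung steel tip: 0 = fully out, 0.010 m = fully pushed in. Spring 600 N/m with 0.6 N preload, so half way is about 3.6 N.
- tip (a point): Round end of the 8 mm steel plunger, on the gauge's axis 54 mm below its origin when out; z as the gauge's.
- jar_1: Small black pigment jar, 44 x 68 mm, bystander.
- jar_2: Small black pigment jar, 44 x 71 mm, bystander.
- jar_3: Small black pigment jar, 44 x 66 mm, bystander.
- muller: Glass muller with brown knob, 60 x 104 mm, bystander.
- tape_roll: Roll of tape lying flat, 104 x 25 mm, bystander.
- eraser: Pale eraser, 22 x 50 x 13 mm, bystander.
Things that resemble listed ones, but are neither listed nor needed, are in the scene too. There is more than one size of the gauge; the job needs the larger.

How it is judged (in metres and radians):
On the way, in this order (a step that is already met when the one before it is completed fails the run):
1. the tray is pushed fully home while the gauge still stands in its stand (value of joint tray below 0.003 m and distance of gauge from where it was at the start of the episode below 0.02 m), for 0.2 s.
2. the gauge is lifted out of the stand (z of tip in the frame of gauge_stand above 0.064 m), for 0.1 s.
At the end, for the whole second after the job is handed in: The tray is home (within 3 mm); the gauge, held by the gripper, touches the spot with the tip's end within 8 mm of its centre (wholly inside the ring), its axis within 8 degrees of the panel's normal, the plunger 2 to 8 mm in and 1 to 8 N on the panel, and the gauge is still (value of joint tray below 0.003 m and distance between tip and spot below 0.008 m and angle between the z axis of gauge and the z axis of spot, either way round below 0.14 rad and value of joint plunger between 0.002 and 0.008 m and contact force between gauge and station between 1 and 8 N and contact force between the fingers and gauge above 2 N and contact force between gauge and gauge_stand below 0.1 N and linear speed of gauge below 0.02 m/s); the arm keeps its last pose, push and grip.
It fails at once if the gauge is pressed hard on the panel or station (over 15 N) (contact force between gauge and station above 15 N).
It fails at once if a bystander is shifted by more than 20 mm (distance of any of jar_1, jar_3, muller, tape_roll, eraser, jar_2 from where it was at the start of the episode above 0.02 m).
It also fails if it takes over 45 s, if anything falls off the work surface, if the arm or the gripper's body presses on something with over 40 N, if the wrist force passes 120 N, or if a joint passes its speed limit or range.

### The arm

A 6-joint arm with a two-finger parallel gripper is mounted at the origin on a cart in front of the work surface, level with it; the furniture and walls round the work are solid. World frame = base frame: x ahead of the robot, y to its left, z up, the work surface at z = 0. Lengths are in mm, angles in rad, forces in N, time in s.
With the tool pointing down it reaches from about 300 to 750 mm from the base axis. Payload 8.5 kg.
Tool frame: the origin (TCP) lies midway between the tips of the shut fingers; the grasp point (between the pads) lies 19 mm behind it; z points along the fingers, y is the direction in which the jaws open and shut (so a half turn about z gives the same grasp; the last joint's range is limited). The gripper opens to 85 mm and grips with 20 to 120 N. Pads are 22 mm wide; open, the fingers measure 114 mm over their backs; the gripper's body (76 mm by 85 mm) begins 54 mm behind the grasp point. The pads swing forward as they close: fully open they stand 13 mm farther back than shut.
Start: joints at [0.96, 0.381, 1.297, -0, 1.464, -0.215], TCP at [212.04, 507.464, 231.322] pointing down, gripper open.
Joint ranges: [-3.11, 3.11], [-0.89, 2.33], [0.22, 2.48], [-1.42, 4.56], [0.17, 2.85], [-2.88, 2.88]. Speed limits (rad/s): [2.39, 2.39, 3.14, 3.14, 3.14, 3.14].

### API

Orientations are given as a unit quaternion [w, x, y, z].
In Python, from bench import ctrl gives the robot as it stands.
- The arm moves only by the tool send_rows, never from a script. Its arguments are lists of equal length, an entry for each row: "dr": the turn, a rotation vector about the tool's x, y, z in rad, a list of three; "linear": the shift along the tool's x, y, z in mm, a list of three; "hand": the closure, from 0 (fully open) to 1 (shut). In form: {"dr": [[wx, wy, wz], ...], "linear": [[tx, ty, tz], ...], "hand": [hand, ...]}. A call has 1 to 10 rows; each row is the pose to reach, as a shift and turn from the pose commanded when the call began, along the tool's axes at that moment; what a row does not reach only later rows make up. A row lasts 1/10 s, in which the tool goes at most 50 mm and 8.59 degrees, less where a joint would pass 70% of its speed; a pose out of reach is approached as far as the arm can. A call with a gripper value outside its range is refused whole. The fingers move at their own pace and stop on an object; "grip_force" is the grip in N (left out, the last holds). Time passes only in rows, so rows that repeat a pose let the fingers close. It gives the time, the measured TCP pose, the force and the opening at its end, in the units of the state.
- ctrl.sense(): the state, without advancing time (a new reading comes with each control period).
- ctrl.camera(name): name is "scene" or "top" or "wrist"; returns the picture (420x560x3 uint8, blue, green, red); there is no depth.
- ctrl.calibration(name): a dict with "fx", "fy", "cx", "cy" (pixels), "k1" (the pictures are not rectified: a ray, as slopes to the right and down, at radius r is drawn at 1 + k1 r^2 times it, then the intrinsics apply), "R" (3x3) and "t" (3): a world point X has camera coordinates R X + t; the wrist camera has in their place "hand_eye" (4x4, takes a point from camera to tool coordinates, whose origin is the TCP and whose axes are the flange's). Camera axes: x right, y down, z forward; pixel columns grow to the right and rows downward; lengths in mm; the calibration is good to about 2 mm. A picture is of the moment at which its call begins: read the wrist's pose just before it. calibration takes no time and is no camera call.
- ctrl.finish_job(): hands the job in, once; it reports no verdict.
The state is a dict: "time": time; "qpos": joint angles; "joint_vel": joint speeds; "tau": joint torques, N m; "tool_pos": TCP position; "eef_rot": TCP orientation; "ft_force": force on the tool from outside, world axes, zero at the start; "torque": the same for the moment, N m; "finger_gap": finger opening in mm.
Only numpy, scipy, OpenCV 4.12 (cv2) and the standard library are available. Lean on these libraries where they do the work, as an engineer would, in place of code of your own. Each camera call takes 0.05 s, during which the arm holds its last target. There are 200 camera calls.

## Working session

There is one attempt and no reset: what is moved stays moved. The work goes in short steps, Python scripts to look and compute and a tool call to move; the robot and the scene stay as the last step left them, time stands still between calls to the robot, and variables do not carry over. Pictures are saved under pics/ and viewed, about 8 in all and at most 12, crops included, and the job is handed in when it is done.

Besides the shell and the picture viewer there is one more tool, called after "Call:" as name(argument=value, ...), one argument or row to a line, values as JSON. send_rows: Moves the arm, as the interface text tells. Its arguments: {"type":"object","properties":{"dr":{"type":"array","items":{"type":"array","items":{"type":"number"}}},"linear":{"type":"array","items":{"type":"array","items":{"type":"number"}}},"hand":{"type":"array","items":{"type":"number"}},"grip_force":{"type":"number"}},"required":["dr","linear","hand"]}

```bash
mkdir -p pics; ls
python3 - <<'E'
from bench import ctrl
import cv2,numpy as np
s=ctrl.sense()
print({k:np.round(v,3).tolist() for k,v in s.items()})
for n in("scene","top"):
    im=ctrl.camera(n); cv2.imwrite(f"pics/{n}0.png",im)
    c=ctrl.calibration(n); print(n,{k:np.round(v,4).tolist() for k,v in c.items()})
print(ctrl.calibration("wrist"))
E
```

```text
pics
{'time': 0.0, 'qpos': [0.96, 0.381, 1.298, -0.0, 1.464, -0.215], 'joint_vel': [-0.001, 0.0, -0.002, -0.0, 0.001, -0.001], 'tau': [-0.0, -44.846, -23.128, -0.0, 0.005, 0.0], 'tool_pos': [211.9, 507.217, 230.715], 'eef_rot': [-0.0, 0.197, 0.98, -0.001], 'ft_force': [-0.437, 0.711, 0.988], 'torque': [-0.007, -0.017, 0.05], 'finger_gap': 84.934}
scene {'fx': 430.015, 'fy': 430.015, 'cx': 278.7418, 'cy': 215.983, 'k1': 0.0371, 'R': [[0.6718, -0.7404, -0.0235], [-0.3406, -0.2806, -0.8973], [0.6578, 0.6108, -0.4407]], 't': [-88.9357, 337.7109, 344.7329]}
top {'fx': 397.3905, 'fy': 397.3905, 'cx': 276.5887, 'cy': 216.4683, 'k1': -0.0065, 'R': [[-0.0021, -0.9998, -0.019], [-0.9967, 0.0036, -0.0815], [0.0816, 0.0187, -0.9965]], 't': [333.3459, 520.3426, 893.152]}
{'fx': 377.47104060291633, 'fy': 377.47104060291633, 'cx': 284.466598175201, 'cy': 214.48651863261344, 'k1': -0.09212529245791852, 'hand_eye': array([[-7.88428281e-05, -9.60984873e-01, -2.76600919e-01,
         6.96110324e+01],
       [ 9.99999879e-01,  5.82768954e-05, -4.87511154e-04,
        -1.09210551e+00],
       [ 4.84610287e-04, -2.76600924e-01,  9.60984752e-01,
        -1.44042958e+02],
       [ 0.00000000e+00,  0.00000000e+00,  0.00000000e+00,
         1.00000000e+00]])}
```

View pics/scene0.png

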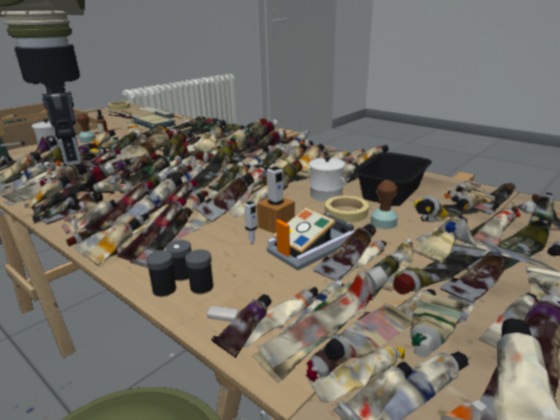

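View pics/top0.png

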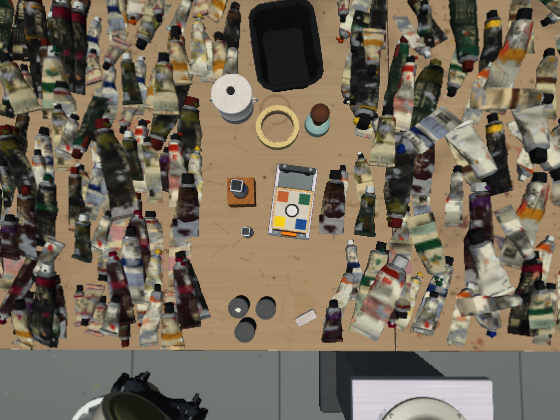

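The scene picture shows the white gauge in the wooden stand at (275,185), the station with the orange tab at (283,238), and a smaller gauge free-standing at (251,220). In the top picture they are at (238,187), (290,235) and (247,232). The gauge in the stand fits the description (larger, in the stand), so I'll confirm with an enlarged crop.

Run:
```python
import cv2,numpy as np
a=cv2.imread("pics/top0.png")[150:250,215:335]; b=cv2.imread("pics/scene0.png")[160:270,230:370]
a=cv2.resize(a,None,fx=5,fy=5,interpolation=cv2.INTER_CUBIC)
b=cv2.resize(b,None,fx=5,fy=5,interpolation=cv2.INTER_CUBIC)
cv2.imwrite("pics/c1.png",a);cv2.imwrite("pics/c2.png",b)
```

```text
(no output)
```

View pics/c1.png

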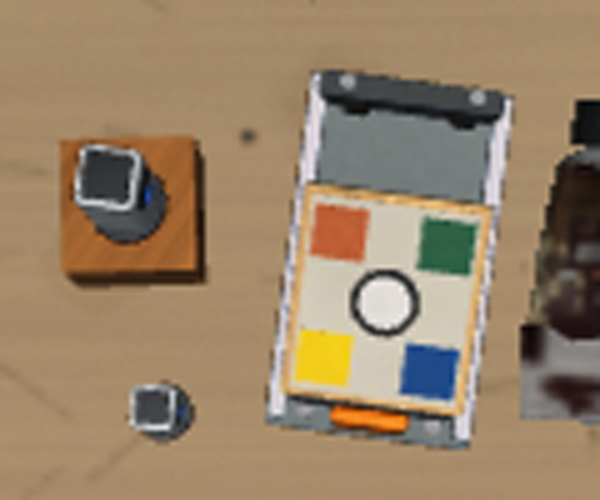

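View pics/c2.png

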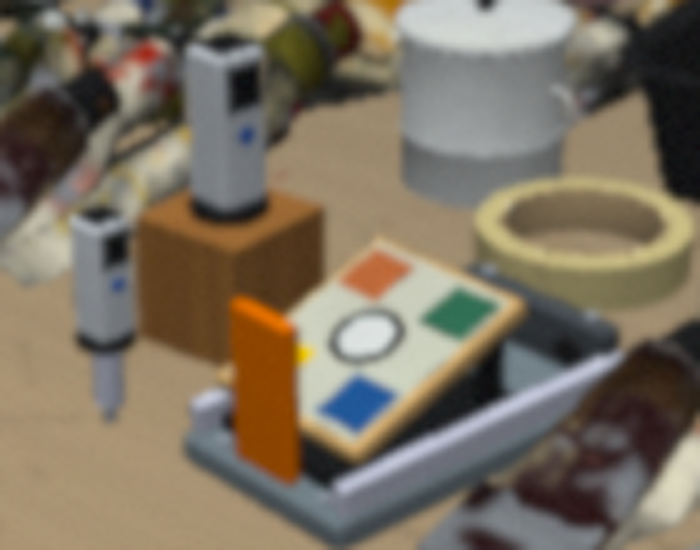

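```bash
cat > h.py <<'E'
import numpy as np,cv2
from bench import ctrl
from scipy.spatial.transform import Rotation as Ro
def cam(n,s=None):
    c=ctrl.calibration(n)
    if 'R' in c: R,t=np.array(c['R']),np.array(c['t'])
    else:
        w,x,y,z=s['eef_rot']; T=np.eye(4); T[:3,:3]=Ro.from_quat([x,y,z,w]).as_matrix(); T[:3,3]=s['tool_pos']
        M=np.linalg.inv(T@c['hand_eye']); R,t=M[:3,:3],M[:3,3]
    K=np.array([[c['fx'],0,c['cx']],[0,c['fy'],c['cy']],[0,0,1.]]); D=np.array([c['k1'],0,0,0.])
    return R,t,K,D
def ray(cm,p):
    R,t,K,D=cm
    q=cv2.undistortPoints(np.array([[p]],float),K,D)[0,0]
    return -R.T@t, R.T@np.array([q[0],q[1],1])
def atz(cm,p,z):
    o,d=ray(cm,p); return o+d*(z-o[2])/d[2]
def proj(cm,X):
    R,t,K,D=cm
    return cv2.projectPoints(np.array(X,float).reshape(-1,1,3),cv2.Rodrigues(R)[0],t,K,D)[0][:,0]
def tri(obs):
    A=0;b=0
    for cm,p in obs:
        o,d=ray(cm,p); d/=np.linalg.norm(d); P=np.eye(3)-np.outer(d,d); A=A+P; b=b+P@o
    return np.linalg.solve(A,b)
E
python3 - <<'E'
from h import *
T=cam("top");S=cam("scene")
tp=lambda u,v:((u+.5)/5-.5+215,(v+.5)/5-.5+150)
sp=lambda u,v:((u+.5)/5-.5+230,(v+.5)/5-.5+160)
np.set_printoptions(precision=1,suppress=True)
print("spot",atz(T,tp(384,302),55),tri([(T,tp(384,302)),(S,sp(367,335))]))
print("gtop",atz(T,tp(110,177),142),tri([(T,tp(110,177)),(S,sp(228,43))]))
print("stand",[atz(T,tp(*p),62) for p in[(60,140),(193,138),(196,272),(64,272)]])
print("rails",[atz(T,tp(*p),28) for p in[(316,75),(270,420),(511,95),(466,445)]])
print("panel",[atz(T,tp(*p),z) for p,z in[((303,184),71),((495,208),71),((284,394),39),((461,415),39)]])
print("tabtop",[atz(T,tp(*p),85) for p in[(332,408),(410,418)]], tri([(T,tp(333,410)),(S,sp(234,300))]),tri([(T,tp(408,424)),(S,sp(296,328))]))
print("small",atz(T,tp(155,407),100),"jars",[atz(T,p,68) for p in[(238,307),(266,308),(244,330)]])
E
```

```text
spot [533.2 298.2  55. ] [533.3 297.8  57.3]
gtop [576.  410.7 142. ] [576.7 410.  142. ]
stand [array([605.9, 442.9,  62. ]), array([606.5, 383.3,  62. ]), array([546.2, 381.8,  62. ]), array([546.4, 440.6,  62. ])]
rails [array([642. , 328.7,  28. ]), array([481.7, 350.2,  28. ]), array([632. , 238.3,  28. ]), array([470. , 260.5,  28. ])]
panel [array([584. , 333.9,  71. ]), array([572.9, 249.5,  71. ]), array([493. , 343.4,  39. ]), array([483.2, 263.3,  39. ])]
tabtop [array([484.5, 321.3,  85. ]), array([480.1, 287.8,  85. ])] [483.4 321.2  84.7] [478.4 287.8  85.6]
small [484.5 396.1 100. ] jars [array([321.5, 415. ,  68. ]), array([319.4, 354.3,  68. ]), array([272.7, 401.7,  68. ])]
```

The crop confirms that the larger gauge is the one in the stand (cap at crop (110,177)). The small gauge at crop (155,407) is the decoy. Next I compute the pre-push pose.

```bash
cat >> h.py <<'E'
YAW=-0.134
EX=np.array([np.cos(YAW),np.sin(YAW),0]); EZ=np.array([0,0,1.])
def down(yaw,tilt=0):
    e=np.array([np.cos(yaw),np.sin(yaw),0]); z=np.sin(tilt)*e-np.cos(tilt)*EZ
    y=np.cross(EZ,e); return np.column_stack([np.cross(y,z),y,z])
def delta(pos,Rt,s=None,p0=None,R0=None):
    s=s or ctrl.sense(); w,x,y,z=s['eef_rot']
    R0=Ro.from_quat([x,y,z,w]).as_matrix() if R0 is None else R0
    p0=s['tool_pos'] if p0 is None else p0
    return np.round(Ro.from_matrix(R0.T@Rt).as_rotvec(),4), np.round(R0.T@(np.array(pos)-p0),1)
E
python3 - <<'E'
from h import *
sp=np.array([533.3,298,0]); p=sp-97*EX
print(delta([p[0],p[1],190],down(YAW)), p)
E
```

```text
(array([-0.0011, -0.0004, -0.2618]), array([-283.5,  -94.3,   40.8])) [437.16956367 310.95913623   0.        ]
```

Call:
send_rows(
  dr=[
    [0,0,-0.26],
    [0,0,-0.26],
    [0,0,-0.26],
    [0,0,-0.26],
    [0,0,-0.26],
    [0,0,-0.26],
    [0,0,-0.26],
    [0,0,-0.26],
    [0,0,-0.26],
    [0,0,-0.26],
  ],
  linear=[
    [-283.5,-94.3,0],
    [-283.5,-94.3,0],
    [-283.5,-94.3,0],
    [-283.5,-94.3,0],
    [-283.5,-94.3,0],
    [-283.5,-94.3,0],
    [-283.5,-94.3,40.8],
    [-283.5,-94.3,40.8],
    [-283.5,-94.3,40.8],
    [-283.5,-94.3,40.8],
  ],
  hand=[0,0,0,1,1,1,1,1,1,1],
)

```text
time: 1.1
tool_pos: [437.0, 312.2, 192.1]
eef_rot: [0.001, 0.067, 0.998, 0.0]
ft_force: [0.0, 0.6, 0.5]
finger_gap: 0.0
```

Run:
```python
from h import *
s=ctrl.sense(); im=ctrl.camera("wrist"); cv2.imwrite("pics/w1.png",im)
np.save("w1.npy",s,allow_pickle=True)
print(s['time'],s['tool_pos'],s['eef_rot'],s['ft_force'],s['finger_gap'])
p=np.array([533.3,298,0])-97*EX
print(delta([p[0],p[1],64],down(YAW)))
C=cam("wrist",s)
print(proj(C,[[533.3,298,57],[576.5,410.5,142],[481-4,304.5,85]]))
```

```text
1.1 [437.03736038 312.15512867 192.05671971] [8.54514810e-04 6.70751897e-02 9.97747436e-01 4.93351803e-04] [0.00462053 0.5770854  0.48869275] 0.035602672809873975
(array([ 0.0013,  0.0021, -0.0001]), array([  0. ,  -1.4, 128.1]))
[[284.53236871 313.75880011]
 [459.31147247 413.3616067 ]
 [283.04832269 265.23827582]]
```

View pics/w1.png

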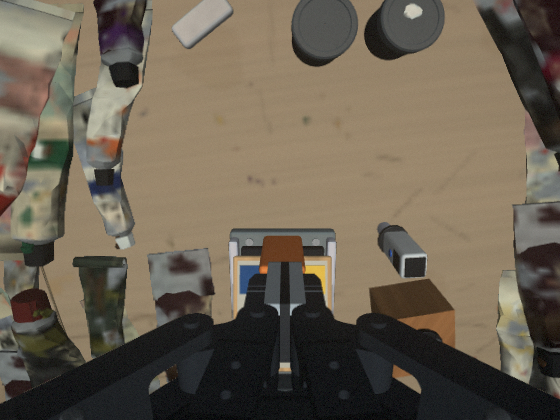

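The wrist picture shows the tab at (282,250), in line with the shut fingers, and nothing below them. Going down.

Call:
send_rows(
  dr=[
    [0,0,0],
    [0,0,0],
    [0,0,0],
    [0,0,0],
    [0,0,0],
  ],
  linear=[
    [0,-1.4,50],
    [0,-1.4,100],
    [0,-1.4,128],
    [0,-1.4,128],
    [0,-1.4,128],
  ],
  hand=[1,1,1,1,1],
)

```text
time: 1.65
tool_pos: [437.6, 310.6, 64.1]
eef_rot: [0.001, 0.067, 0.998, 0.0]
ft_force: [-0.1, -0.4, 0.6]
finger_gap: -0.2
```

Call:
send_rows(
  dr=[
    [0,0,0],
    [0,0,0],
    [0,0,0],
    [0,0,0],
    [0,0,0],
    [0,0,0],
    [0,0,0],
    [0,0,0],
    [0,0,0],
    [0,0,0],
  ],
  linear=[
    [-5,0,0],
    [-10,0,0],
    [-15,0,0],
    [-20,0,0],
    [-25,0,0],
    [-30,0,0],
    [-35,0,0],
    [-40,0,0],
    [-44,0,0],
    [-48,0,0],
  ],
  hand=[1,1,1,1,1,1,1,1,1,1],
)

```text
time: 2.65
tool_pos: [484.8, 303.2, 62.5]
eef_rot: [-0.0, 0.068, 0.998, -0.0]
ft_force: [-3.3, 0.1, 1.6]
finger_gap: -0.2
```

Call:
send_rows(
  dr=[
    [0,0,0],
    [0,0,0],
    [0,0,0],
    [0,0,0],
    [0,0,0],
    [0,0,0],
  ],
  linear=[
    [-2,0,0],
    [-4,0,0],
    [-6,0,0],
    [-8,0,0],
    [-10,0,0],
    [-12,0,0],
  ],
  hand=[1,1,1,1,1,1],
)

```text
time: 3.25
tool_pos: [496.6, 301.6, 62.5]
eef_rot: [-0.0, 0.068, 0.998, -0.0]
ft_force: [-3.4, -0.5, 1.5]
finger_gap: -0.1
```

Call:
send_rows(
  dr=[
    [0,0,0],
    [0,0,0],
    [0,0,0],
  ],
  linear=[
    [-1,0,0],
    [-2,0,0],
    [-3,0,0],
  ],
  hand=[1,1,1],
)

```text
time: 3.55
tool_pos: [499.5, 301.2, 62.5]
eef_rot: [-0.0, 0.068, 0.998, -0.0]
ft_force: [-2.0, -0.2, 1.2]
finger_gap: 0.4
```

Call:
send_rows(
  dr=[
    [0,0,0],
    [0,0,0],
    [0,0,0],
  ],
  linear=[
    [-1,0,0],
    [-2,0,0],
    [-3,0,0],
  ],
  hand=[1,1,1],
)

```text
time: 3.85
tool_pos: [500.8, 301.0, 62.5]
eef_rot: [-0.002, 0.068, 0.998, -0.0]
ft_force: [-12.5, 1.8, 8.5]
finger_gap: -0.3
```

Call:
send_rows(
  dr=[
    [0,0,0],
    [0,0,0],
  ],
  linear=[
    [-1,0,0],
    [-2,0,0],
  ],
  hand=[1,1],
)

```text
time: 4.05
tool_pos: [500.8, 301.0, 62.5]
eef_rot: [-0.004, 0.068, 0.998, -0.0]
ft_force: [-21.5, 2.5, 12.4]
finger_gap: 0.2
```

The force rose to 21 N with no further movement, so the tray is home. Holding briefly, then backing off and up.

Call:
send_rows(
  dr=[
    [0,0,0],
    [0,0,0],
    [0,0,0],
    [0,0,0],
    [0,0,0],
    [0,0,0],
    [0,0,0],
    [0,0,0],
    [0,0,0],
    [0,0,0],
  ],
  linear=[
    [0,0,0],
    [0,0,0],
    [5,0,0],
    [30,0,0],
    [30,0,-50],
    [30,0,-100],
    [30,0,-150],
    [30,0,-180],
    [30,0,-180],
    [30,0,-180],
  ],
  hand=[1,1,1,1,1,1,0,0,0,0],
)

```text
time: 5.05
tool_pos: [475.0, 304.5, 242.5]
eef_rot: [0.001, 0.068, 0.998, 0.0]
ft_force: [0.2, -0.2, -0.2]
finger_gap: 58.2
```

Run:
```python
from h import *
s=ctrl.sense(); print(s['time'],s['tool_pos'],s['eef_rot'],s['finger_gap'])
im=ctrl.camera("top"); cv2.imwrite("pics/top1.png",im)
a=cv2.resize(im[150:250,215:335],None,fx=5,fy=5,interpolation=cv2.INTER_CUBIC)
im=ctrl.camera("scene")
b=cv2.resize(im[170:260,265:355],None,fx=5,fy=5,interpolation=cv2.INTER_CUBIC)[:450]
o=np.zeros((500,800,3),np.uint8); 
o[:,:350]=a[:,200:550]; o[:450,350:800]=b
cv2.imwrite("pics/c3.png",o)
# hover pose over gauge, for wrist view
print(delta([540,400,290],down(0)))
```

```text
5.05 [475.0406892  304.52069015 242.49099351] [6.88798846e-04 6.79653087e-02 9.97687436e-01 1.52869310e-04] 58.1803699565542
(array([-0.0011, -0.002 , -0.136 ]), array([-51.8, 103.6, -49.2]))
```

View pics/c3.png

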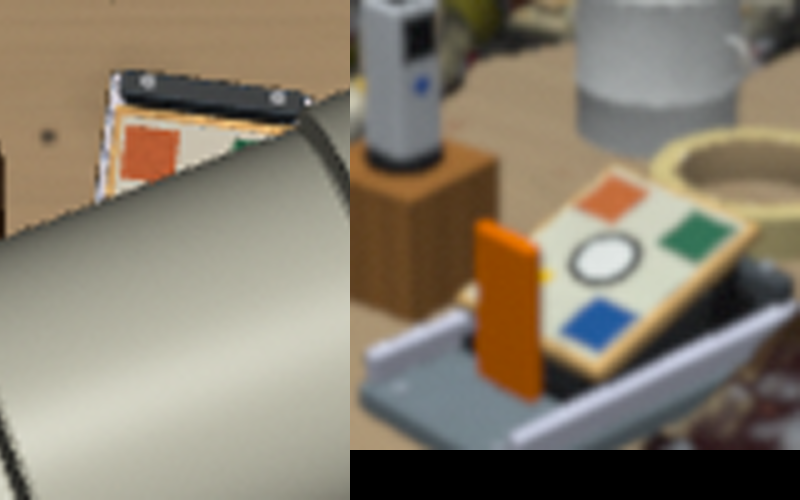

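The tray is against the stop: the gap in front of the dark block has closed in both views. Moving to a hover over the gauge.

Run:
```python
from h import *
T=cam("top");S=cam("scene")
for z in (55,57): print(atz(S,((605-350+.5)/5-.5+265,(257+.5)/5-.5+170),z))
tp=lambda u,v:((u+.5)/5-.5+215,(v+.5)/5-.5+150)
print(atz(T,tp(349,153),66)-atz(T,tp(339,232),66))
print(delta([575,411,270],down(0)))
```

```text
[572.58612866 296.08307736  55.        ]
[569.44665767 293.68173933  57.        ]
[35.32112348 -4.5550128   0.        ]
(array([-0.0011, -0.002 , -0.136 ]), array([-85.1, 119.2, -29.3]))
```

Call:
send_rows(
  dr=[
    [0,0,-0.136],
    [0,0,-0.136],
    [0,0,-0.136],
    [0,0,-0.136],
    [0,0,-0.136],
    [0,0,-0.136],
  ],
  linear=[
    [-85.1,119.2,-29.3],
    [-85.1,119.2,-29.3],
    [-85.1,119.2,-29.3],
    [-85.1,119.2,-29.3],
    [-85.1,119.2,-29.3],
    [-85.1,119.2,-29.3],
  ],
  hand=[0,0,0,0,0,0],
)

```text
time: 5.75
tool_pos: [574.4, 410.5, 270.8]
eef_rot: [-0.001, 0.0, 1.0, -0.001]
ft_force: [-0.2, 0.0, -0.6]
finger_gap: 85.2
```

Run:
```python
from h import *
s=ctrl.sense(); im=ctrl.camera("wrist"); cv2.imwrite("pics/w2.png",im)
print(s['time'],s['tool_pos'],s['eef_rot'],s['finger_gap'])
C=cam("wrist",s)
print(proj(C,[[576.5,410.5,142],[568.5,293.2,56],[576.3,412,62]]))
np.save("w2.npy",np.r_[s['tool_pos'],s['eef_rot']])
```

```text
5.75 [574.4351246  410.48370423 270.80442639] [-1.14186501e-03  2.90867386e-05  9.99999154e-01 -6.23049152e-04] 85.16996148301169
[[286.52418939 206.72253521]
 [165.44462838 176.27779109]
 [287.78981457 185.1374277 ]]
```

View pics/w2.png

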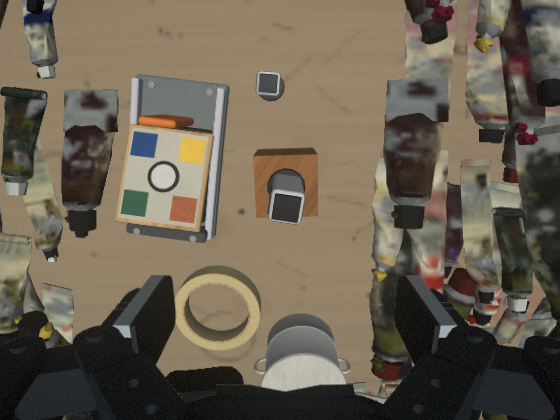

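The cap is at (286,208) and the spot at (163,177), close to the predictions. I'll get the gauge yaw from the dark cap by fitting its contour, and refine the spot.

Run:
```python
from h import *
a=np.load("w2.npy"); s=dict(tool_pos=a[:3],eef_rot=a[3:]); C=cam("wrist",s); T=cam("top")
im=cv2.imread("pics/w2.png"); g=cv2.cvtColor(im,cv2.COLOR_BGR2GRAY)
g=cv2.resize(g[185:230,262:312],None,fx=6,fy=6,interpolation=cv2.INTER_CUBIC)
m=(g<75).astype(np.uint8); cs,_=cv2.findContours(m,0,2)
for c in cs:
    if cv2.contourArea(c)<2000: continue
    r=cv2.minAreaRect(c); px=(cv2.boxPoints(r)+.5)/6-.5+[262,185]
    print(r, [atz(C,p,142).round(1).tolist() for p in px], atz(C,((r[0][0]+.5)/6-.5+262,(r[0][1]+.5)/6-.5+185),142))
print("spot",atz(C,(163.3,176.8),55), tri([(C,(163.3,176.8)),(cam("scene"),((605-350+.5)/5-.5+265,(257+.5)/5-.5+170))]))
e=[atz(C,p,28) for p in((221,85),(208,240),(139,80),(124,230))]; print(e)
g2=cv2.imread("pics/w2.png")[140:235,230:350]
g3=cv2.imread("pics/w2.png")[65:250,105:235]
o=np.zeros((555,800,3),np.uint8); o[:380,:480]=cv2.resize(g2,None,fx=4,fy=4,interpolation=2); q=cv2.resize(g3,None,fx=2.4,fy=3,interpolation=2); o[:,480:480+q.shape[1]]=q
cv2.imwrite("pics/c4.png",o)
```

```text
((146.1734619140625, 138.18832397460938), (159.18508911132812, 156.53990173339844), 9.117862701416016) [[585.6, 398.6, 142.0], [565.7, 401.9, 142.0], [568.9, 421.3, 142.0], [588.9, 418.4, 142.0]] [577.1903058  410.06799127 142.        ]
((49.0, 87.5), (175.0, 36.0), 90.0) [[559.7, 395.9, 142.0], [559.7, 400.3, 142.0], [582.0, 400.2, 142.0], [582.0, 395.6, 142.0]] [570.69227257 398.01674293 142.        ]
spot [569.18026929 290.70292154  55.        ] [568.2177852  292.13796041  58.18544549]
[array([482.60346159, 346.35933203,  28.        ]), array([644.05101444, 325.25842578,  28.        ]), array([476.29169271, 264.41930949,  28.        ]), array([632.83092748, 232.43695539,  28.        ])]
```

View pics/c4.png

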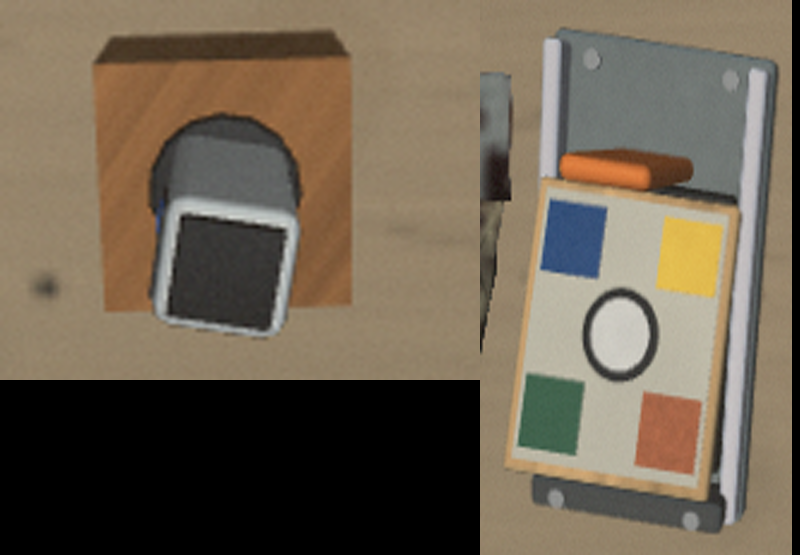

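Gauge yaw comes out at about -8.5° and its axis at about (577,410). Descending to the grasp with the tool yaw at -0.148.

Run:
```python
from h import *
print(delta([576.8,410.3,86],down(-.148)))
```

```text
(array([-0.0009, -0.0013,  0.1478]), array([-2.700e+00,  1.000e-01,  1.856e+02]))
```

Call:
send_rows(
  dr=[
    [0,0,0.148],
    [0,0,0.148],
    [0,0,0.148],
    [0,0,0.148],
    [0,0,0.148],
    [0,0,0.148],
    [0,0,0.148],
    [0,0,0.148],
  ],
  linear=[
    [-2.5,0,30],
    [-2.5,0,60],
    [-2.5,0,100],
    [-2.5,0,135],
    [-2.5,0,165],
    [-2.5,0,185.5],
    [-2.5,0,185.5],
    [-2.5,0,185.5],
  ],
  hand=[0,0,0,0,0,0,0,0],
)

```text
time: 6.6
tool_pos: [577.6, 410.8, 87.8]
eef_rot: [0.0, 0.074, 0.997, 0.0]
ft_force: [-0.6, 0.2, 0.1]
finger_gap: 85.4
```

Call:
send_rows(
  dr=[
    [0,0,0],
    [0,0,0],
    [0,0,0],
    [0,0,0],
    [0,0,0],
    [0,0,0],
    [0,0,0],
    [0,0,0],
    [0,0,0],
    [0,0,0],
  ],
  linear=[
    [0,0,0],
    [0,0,0],
    [0,0,0],
    [0,0,0],
    [0,0,0],
    [0,0,0],
    [0,0,0],
    [0,0,0],
    [0,0,0],
    [0,0,0],
  ],
  hand=[0.5,0.6,0.7,0.8,0.9,0.9,0.9,0.9,0.9,0.9],
  grip_force=50,
)

```text
time: 7.6
tool_pos: [577.9, 411.3, 86.8]
eef_rot: [0.0, 0.074, 0.997, 0.0]
ft_force: [-0.6, -0.2, 5.6]
finger_gap: 25.6
```

Gripped at 25.6 mm. Lifting.

Call:
send_rows(
  dr=[
    [0,0,0],
    [0,0,0],
    [0,0,0],
    [0,0,0],
    [0,0,0],
    [0,0,0],
    [0,0,0],
    [0,0,0],
  ],
  linear=[
    [0,0,-10],
    [0,0,-25],
    [0,0,-45],
    [0,0,-65],
    [0,0,-85],
    [0,0,-105],
    [0,0,-115],
    [0,0,-115],
  ],
  hand=[0.9,0.9,0.9,0.9,0.9,0.9,0.9,0.9],
)

```text
time: 8.4
tool_pos: [578.0, 411.4, 202.6]
eef_rot: [0.001, 0.074, 0.997, 0.001]
ft_force: [0.1, -0.7, -1.7]
finger_gap: 25.3
```

Run:
```python
from h import *
s=ctrl.sense(); print(s['time'],s['tool_pos'],s['eef_rot'],s['ft_force'],s['finger_gap'])
R=down(YAW,np.radians(20)); n=-R[:,2]; spot=np.array([568.7,292.3,56])
# tip 79 mm ahead of TCP; hover 30 above spot
for h in (30,): print(spot+n*(79+h), delta(spot+n*(79+h),R))
```

```text
8.4 [577.95396039 411.38658435 202.62521371] [9.79361775e-04 7.38252424e-02 9.97270554e-01 5.62704485e-04] [ 0.1381698  -0.70146668 -1.65113979] 25.257088191827567
[531.75400545 297.28060963 158.42649567] (array([-0.0012, -0.3472, -0.0139]), array([  29. , -119.7,   44. ]))
```

Call:
send_rows(
  dr=[
    [0,0,0],
    [0,0,0],
    [0,-0.12,0],
    [0,-0.24,-0.007],
    [0,-0.346,-0.014],
    [0,-0.346,-0.014],
    [0,-0.346,-0.014],
    [0,-0.346,-0.014],
  ],
  linear=[
    [10,-40,0],
    [20,-80,0],
    [29,-119.7,0],
    [29,-119.7,15],
    [29,-119.7,30],
    [29,-119.7,44],
    [29,-119.7,44],
    [29,-119.7,44],
  ],
  hand=[0.9,0.9,0.9,0.9,0.9,0.9,0.9,0.9],
)

```text
time: 9.2
tool_pos: [531.5, 297.0, 157.0]
eef_rot: [0.171, 0.066, 0.983, -0.013]
ft_force: [0.6, 0.4, -1.4]
finger_gap: 25.5
```

Run:
```python
from h import *
s=ctrl.sense(); print(s['time'],s['tool_pos'],s['eef_rot'],s['ft_force'],s['finger_gap'])
w,x,y,z=s['eef_rot'];R=Ro.from_quat([x,y,z,w]).as_matrix(); 
print("tip",s['tool_pos']+79*R[:,2], "tilt", np.degrees(np.arccos(-R[2,2])))
im=ctrl.camera("wrist"); cv2.imwrite("pics/w3.png",im); im2=ctrl.camera("scene"); cv2.imwrite("pics/s3.png",im2)
C=cam("wrist",s);S=cam("scene")
tip=s['tool_pos']+79*R[:,2]; print(proj(C,[tip,[568.7,292.3,56]]),proj(S,[tip,[568.7,292.3,56]]))
o=np.zeros((600,800,3),np.uint8)
o[:300,:400]=cv2.resize(im,(400,300)); b=im2[130:250,240:400]; o[:,:]=cv2.resize(b,(800,600),interpolation=2)
cv2.imwrite("pics/c5.png",o)
```

```text
9.2 [531.48097057 297.04669722 157.01518997] [ 0.17116227  0.065784    0.98295964 -0.01289546] [ 0.58653191  0.37117848 -1.39510642] 25.490145374468884
tip [557.92974194 293.264895    82.67031479] tilt 19.767227455758317
[[286.59196878 222.78642996]
 [287.18914364 212.0075086 ]] [[312.38151338 211.54991419]
 [315.90654527 221.76394997]]
```

View pics/c5.png

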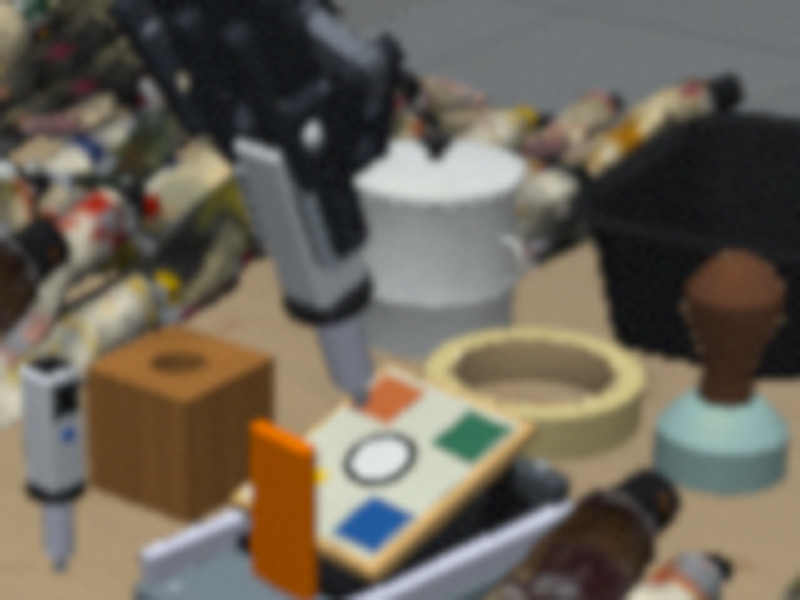

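View pics/w3.png

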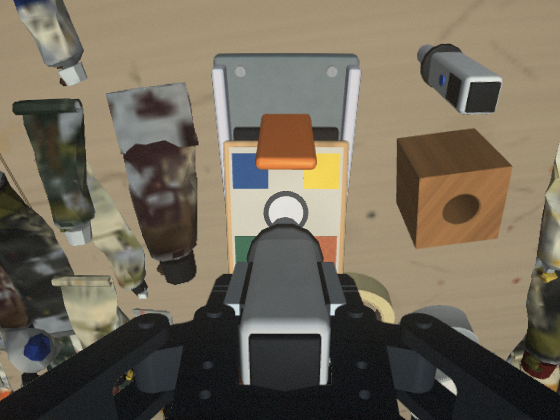

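The tip is over the panel. It projects within 1 px of prediction in both views, with the spot at wrist (286,211), scene (316,222). Approaching along the tool axis.

Call:
send_rows(
  dr=[
    [0,0,0],
    [0,0,0],
    [0,0,0],
    [0,0,0],
    [0,0,0],
    [0,0,0],
    [0,0,0],
  ],
  linear=[
    [-1.2,0.3,5],
    [-1.2,0.3,11],
    [-1.2,0.3,16],
    [-1.2,0.3,20],
    [-1.2,0.3,23],
    [-1.2,0.3,25],
    [-1.2,0.3,25],
  ],
  hand=[0.9,0.9,0.9,0.9,0.9,0.9,0.9],
)

```text
time: 10.0
tool_pos: [540.9, 296.0, 133.9]
eef_rot: [0.171, 0.066, 0.983, -0.013]
ft_force: [-0.7, -0.1, -1.0]
finger_gap: 25.5
```

Call:
send_rows(
  dr=[
    [0,0,0],
    [0,0,0],
    [0,0,0],
  ],
  linear=[
    [0,0,1],
    [0,0,2],
    [0,0,2],
  ],
  hand=[0.9,0.9,0.9],
)

```text
time: 10.3
tool_pos: [541.6, 295.9, 132.3]
eef_rot: [0.172, 0.066, 0.983, -0.013]
ft_force: [-0.1, 1.0, -0.8]
finger_gap: 25.4
```

Call:
send_rows(
  dr=[
    [0,0,0],
    [0,0,0],
    [0,0,0],
  ],
  linear=[
    [0,0,1],
    [0,0,2],
    [0,0,2],
  ],
  hand=[0.9,0.9,0.9],
)

```text
time: 10.6
tool_pos: [542.2, 295.8, 130.3]
eef_rot: [0.172, 0.066, 0.983, -0.013]
ft_force: [0.5, -0.6, -0.3]
finger_gap: 25.4
```

Call:
send_rows(
  dr=[
    [0,0,0],
    [0,0,0],
    [0,0,0],
  ],
  linear=[
    [0,0,1],
    [0,0,2],
    [0,0,2],
  ],
  hand=[0.9,0.9,0.9],
)

```text
time: 10.9
tool_pos: [543.0, 295.8, 128.5]
eef_rot: [0.172, 0.066, 0.983, -0.013]
ft_force: [-0.0, 0.1, -0.8]
finger_gap: 25.4
```

Call:
send_rows(
  dr=[
    [0,0,0],
    [0,0,0],
    [0,0,0],
  ],
  linear=[
    [0,0,1],
    [0,0,2],
    [0,0,2],
  ],
  hand=[0.9,0.9,0.9],
)

```text
time: 11.2
tool_pos: [543.7, 295.7, 126.7]
eef_rot: [0.172, 0.066, 0.983, -0.013]
ft_force: [-1.0, 0.0, 0.4]
finger_gap: 25.6
```

```bash
cat > f.py <<'E'
from h import *
F=[];P=[]
for i in range(10):
    im=ctrl.camera("wrist"); s=ctrl.sense(); F.append(s['ft_force']);P.append(s['tool_pos'])
w,x,y,z=s['eef_rot'];R=Ro.from_quat([x,y,z,w]).as_matrix(); F=np.array(F)@R
print(s['time'],"pos",np.mean(P,0),"tip79",np.mean(P,0)+79*R[:,2],"Ftool",F.mean(0),F.std(0),s['finger_gap'])
cv2.imwrite("pics/w_f.png",im)
E
python3 f.py
```

```text
11.7 pos [543.6389021  295.67551246 126.75557774] tip79 [570.16940013 291.91543397  52.43872579] Ftool [ 0.33340465 -0.11734414 -0.84793726] [0.53768067 0.48587116 0.47050032] 25.513947334532517
```

Call:
send_rows(
  dr=[
    [0,0,0],
    [0,0,0],
    [0,0,0],
    [0,0,0],
  ],
  linear=[
    [0,0,1],
    [0,0,2.2],
    [0,0,2.2],
    [0,0,2.2],
  ],
  hand=[0.9,0.9,0.9,0.9],
)

```text
time: 12.1
tool_pos: [544.4, 295.6, 124.7]
eef_rot: [0.172, 0.066, 0.983, -0.013]
ft_force: [-1.5, 0.7, 1.9]
finger_gap: 25.8
```

```bash
python3 f.py
python3 - <<'E'
from h import *
im=ctrl.camera("scene")[175:250,270:370]; a=cv2.resize(im,(480,360),interpolation=2)
b=cv2.resize(cv2.imread("pics/w_f.png")[170:270,245:325],(320,400),interpolation=2)
o=np.zeros((400,800,3),np.uint8); o[:360,:480]=a; o[:,480:]=b; cv2.imwrite("pics/c6.png",o)
E
```

```text
12.6 pos [544.36758784 295.56854402 124.66581105] tip79 [570.89943862 291.81183087  50.34927184] Ftool [ 0.42127285 -0.1230947  -2.34333038] [0.39292088 0.37660334 0.6207558 ] 25.258964792899192
```

View pics/c6.png

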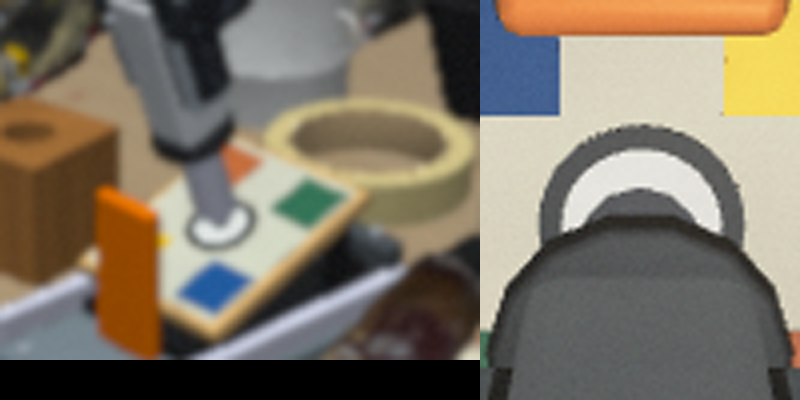

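Both views show the tip inside the white spot: ring centre at scene crop (221,222), tip at about (217,222), laterally centred in the wrist view. Normal force is about 3.7 N above the free reading. Handing in.

```bash
python3 -c "
from bench import ctrl
s=ctrl.sense();print(s['time'],s['ft_force'],abs(s['joint_vel']).max())
print(ctrl.finish_job())"
```

```text
12.65 [-0.74429264 -0.07715195  2.1112939 ] 0.0008745233521107765
the job is handed in; nothing more can be done
None
```

I pushed the tray home and handed the job in at 12.65 s, with the gauge still held on the white spot; no verdict is reported.

- **Tray:** I pushed it by the orange tab until it stopped moving and the push force rose to about 21 N. The cameras then showed it against the end stop.
- **Gauge:** I gripped the larger gauge across its handle (opening about 25.5 mm, 50 N grip) and lifted it clear of the stand.
- **Tip position:** The tip was about 1–2 mm from the spot's centre, judged from the scene and wrist pictures. The end of the tip is partly hidden in the wrist view.
- **Angle:** The tool axis was about 20° from vertical, matching the panel's slope within about 1°.
- **Press:** The force was about 3.7 N more than when hanging free, which puts the plunger about 5 mm in. That force reading is noisy by about 0.5 N.
- **Arm:** It was still at hand-in.

No check failed. Camera estimates of the spot differed from each other by up to about 3 mm, well inside the 8 mm limit.

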